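# Staff canteen: shut the dish box, pop open the chopstick box

### The arm

A 6-joint arm with a two-finger parallel gripper is mounted at the origin on the work surface. World frame = base frame: x ahead of the robot, y to its left, z up, the work surface at z = 0. Lengths are in m, angles in rad, forces in N, time in s.
With the tool pointing down it reaches from about 0.325 to 0.775 m from the base axis. Payload 9.3 kg.
Tool frame: the origin (TCP) lies where the fingers leave the gripper's body, on its centre line; the fingertips stand 73 mm ahead of it and the grasp point (between the pads) lies 54 mm ahead of it; z points along the fingers, y is the direction in which the jaws open and shut (so a half turn about z gives the same grasp; the last joint's range is limited). The gripper opens to 85 mm and grips with 20 to 120 N. Pads are 22 mm wide; open, the fingers measure 114 mm over their backs; the gripper's body (76 mm by 85 mm) begins 54 mm behind the grasp point. The pads swing forward as they close: fully open they stand 13 mm farther back than shut.
Start: joints at [1.012, 0.259, 0.021, 1.334, 0, 1.418], TCP at [0.217, 0.505, 0.304] pointing down, gripper open.
Joint ranges: [-3.04, 3.04], [-0.91, 1.82], [-1.04, 1.36], [-1.92, 1.95], [-1.52, 1.45], [-3.14, 3.14]. Speed limits (rad/s): [2.22, 2.22, 2.79, 3.14, 3.14, 3.14].

### API

Orientations are given as a rotation vector (axis times angle).
In Python, from rig import bot gives the robot as it stands.
- The arm moves only by the tool send_rows, never from a script. Its arguments are lists of equal length, an entry for each row: "offset": the shift along the tool's x, y, z in mm, a list of three; "delta_rot": the turn, a rotation vector about the tool's x, y, z in rad, a list of three; "claw": the opening, from 0 (shut) to 1 (fully open). A call has 1 to 5 rows; each row shifts and turns the pose as measured when the row begins, along the tool's axes as they then stand; what a row does not reach is not made up. A row lasts 1/12 s, in which the tool goes at most 41.7 mm and 7.16 degrees, less where a joint would pass 70% of its speed; a pose out of reach is approached as far as the arm can. A call is refused whole if a number of a shift passes 41.7 or a number of a turn 0.125, either way. A call with a gripper value outside its range is refused whole. The fingers move at their own pace and stop on an object; the grip force is fixed at half the most. Time passes only in rows, so rows that do not move let the fingers close. It gives the time, the measured TCP pose, the force and the opening at its end, in the units of the state.
- bot.get_state(): the state, without advancing time (a new reading comes with each control period).
- bot.snapshot(name): name is "scene" or "top" or "wrist"; returns a dict with "frame" (480x640x3 uint8, red, green, blue), "range_z" (480x640 float32, m along the optical axis (not along the pixel's ray), 0 where there is no reading), "camera_matrix" (3x3 intrinsics, pixels), "cam_to_world" (4x4, takes a point from camera to world coordinates); the wrist camera has in their place "mount" (4x4, takes a point from camera to tool coordinates, whose origin is the TCP and whose axes are the flange's). Camera axes: x right, y down, z forward; pixel columns grow to the right and rows downward; lengths in m; the calibration is good to about 2 mm. A picture is of the moment at which its call begins: read the wrist's pose just before it.
- bot.hand_in(): hands the job in, once; it reports no verdict.
Trained networks look in the newest picture that a camera, given by its name, has taken for a name from the list of things; names that differ only in an ending like _2 or _b are one class to them, and where a whole thing is asked for, a point or a joint stands for the part that bears it (a point fixed in the world has none). Each returns a list of dicts, best first, with "confidence" (0 to 1); they miss things now and then, are a little off and sometimes report something else, mostly with a low value. They report only what shows in the picture. A call takes as long as a camera call. They do not tell look-alikes from the thing itself.
- bot.masks_of(camera, target): "region" (480x640 bool, what is visible of it) and "extent" ([left, top, right, bottom] in pixels, round what is visible of it).
The state is a dict: "clock": time; "joint_pos": joint angles; "joint_vel": joint speeds; "joint_torque": joint torques, N m; "position": TCP position; "tcp_rot": TCP orientation; "wrist_force": force on the tool from outside, world axes, zero at the start; "ft_torque": the same for the moment, N m; "opening": opening from 0.0 (shut) to 1.0 (fully open).
Only numpy, scipy, OpenCV 4.12 (cv2) and the standard library are available. Lean on these libraries where they do the work, as an engineer would, in place of code of your own. Each camera call takes 0.05 s, during which the arm holds its last target. There are 200 camera calls.

### The job

The dumplings are ready and the dishes are out: push the lid of the square dish box, which was left ajar, fully down and let go so that its touch latch holds it shut, and push in the touch latch of the long chopstick box and let go so that its lid springs ajar. Leave the lid of the third, shorter oblong spoon box shut.

Things in the scene. Friction and masses are not known exactly. Their poses are not given: they have to be found in the camera images.
- chop_lid (a joint): Lid of the long chopstick box: white plastic box 250 x 110 mm, 95 mm high, fixed, with a flat steel lid hinged along one long side. Rad: 0 latched shut (level with the rim), 0.45 sprung ajar, -0.1 pushed in to the stop. Starts shut. Touch latch: push the thumb plate in to the stop, 8 mm below its shut height (7 mm is enough; 3 to 6 N), and let go: a shut lid springs ajar, an ajar lid stays shut.
- chop_press (a point): Centre of the top of the chopstick lid's grey thumb plate: 60 mm (along the edge) x 30 mm, 3 mm thick, mid free long edge, 24 mm in from the box's outer face, 78 mm from the hinge line. Moves with the lid: 98 mm above the table when shut, 34 mm higher ajar. Its x axis lies in the lid, pointing squarely from the plate to the hinge; y runs along the hinge; z is the lid's upper normal.
- dish_lid (a joint): Lid of the square dish box: 130 x 130 mm, 95 mm high, same white plastic, steel lid and touch latch, hinged along one side, fixed to the table. Rad: 0 latched shut, 0.45 sprung ajar, -0.08 pushed in to the stop. Starts ajar; push it down to the stop and let go, and it stays shut.
- dish_press (a point): Centre of the top of the dish lid's thumb plate (60 x 30 x 3 mm, middle of the free edge, 24 mm in from the outer face, 98 mm from the hinge line). 98 mm above the table when shut, about 43 mm higher when ajar; as the lid shuts the plate swings about 10 mm outwards, away from the hinge. Axes as for chop_press.
- spoon_lid (a joint): Lid of the shorter oblong spoon box, a bystander: 165 mm long, 110 mm wide, 95 mm high, same materials, hinged along a long side, with the same touch latch. Angle in rad: 0 latched shut, 0.45 ajar. Starts shut and must stay so.
- spoon_press (a point): Centre of the top of the spoon lid's thumb plate, built as for chop_press. Not to be pressed.
Mind the look-alikes: they are no part of the job. What is shaped like the part that bears spoon_lid but orange or turquoise is not meant.

How it is judged:
At the end, for the whole second after the job is handed in: The dish lid is latched shut (within 0.05 rad of flush), the chopstick lid stands sprung ajar (over 0.3 rad), and the spoon lid is shut (within 0.05 rad) (value of joint dish_lid between -0.04 and 0.05 rad and value of joint chop_lid above 0.3 rad and value of joint spoon_lid below 0.05 rad); the robot touches nothing.
It fails at once if the spoon box's lid springs open (value of joint spoon_lid above 0.1 rad).
It also fails if it takes over 38 s, if anything falls off the work surface, if the arm or the gripper's body presses on something with over 40 N, if the wrist force passes 120 N, or if a joint passes its speed limit or range.

## Working session

There is one attempt and no reset: what is moved stays moved. The work goes in short steps, Python scripts to look and compute and a tool call to move; the robot and the scene stay as the last step left them, time stands still between calls to the robot, and variables do not carry over. Pictures are saved under pics/ and viewed, on a budget of 10 in all, crops included, one or two more only if the job needs it, and the job is handed in when it is done.

Besides the shell and the picture viewer there is one more tool, called after "Request:" by a JSON object that holds its "op" and its "data". send_rows: Moves the arm, as the interface text tells. Its arguments: {"type":"object","properties":{"offset":{"type":"array"},"delta_rot":{"type":"array"},"claw":{"type":"array"}},"required":["offset","delta_rot","claw"]}

```bash
mkdir -p pics; cat > h.py <<'E'
import numpy as np, cv2
from rig import bot
from scipy.spatial.transform import Rotation as R
def cloud(s,T=None):
    K=s['camera_matrix'];T=s['cam_to_world'] if T is None else T
    z=s['range_z'];v,u=np.mgrid[:480,:640]
    p=np.stack([(u-K[0,2])/K[0,0]*z,(v-K[1,2])/K[1,1]*z,z],-1)
    p=p@T[:3,:3].T+T[:3,3]; p[z==0]=np.nan
    return p
E
python3 - <<'E'
from h import *
for c in ['scene','top']:
    s=bot.snapshot(c); cv2.imwrite(f'pics/{c}0.png',s['frame'][...,::-1]); np.savez(f'{c}0.npz',**s)
    P=cloud(s)
    for t in ['chop_lid','chop_press','dish_lid','dish_press','spoon_lid','spoon_press']:
        try:
            for d in bot.masks_of(c,t)[:4]:
                q=P[d['region']]; print(c,t,round(d['confidence'],2),np.round(d['extent']),np.nanmedian(q,0).round(3))
        except Exception as e: print(c,t,e)
st=bot.get_state();print({k:np.round(v,3) for k,v in st.items()})
E
```

```text
scene chop_lid 0.88 [217. 198. 292. 242.] [ 0.492 -0.028  0.095]
scene chop_lid 0.7 [247. 252. 310. 296.] [0.576 0.223 0.095]
scene chop_press 0.97 [217. 197. 293. 240.] [ 0.49  -0.028  0.095]
scene dish_lid 0.86 [198. 172. 232. 193.] [ 0.493 -0.266  0.121]
scene dish_press 0.77 [196. 173. 236. 193.] [ 0.492 -0.265  0.123]
scene spoon_lid 0.87 [407. 336. 484. 403.] [0.468 0.717 0.094]
scene spoon_lid 0.76 [249. 258. 310. 298.] [0.576 0.225 0.095]
scene spoon_lid 0.73 [368. 215. 426. 249.] [0.186 0.309 0.094]
scene spoon_press 0.71 [244. 254. 309. 296.] [0.577 0.222 0.095]
scene spoon_press 0.7 [369. 216. 426. 247.] [0.186 0.31  0.094]
top chop_lid 0.71 [392. 164. 430. 250.] [ 0.48  -0.031  0.096]
top chop_press 0.78 [390. 165. 432. 252.] [ 0.478 -0.03   0.096]
top dish_press 0.8 [478. 180. 526. 228.] [ 0.482 -0.274  0.121]
top spoon_lid 0.93 [111. 190. 176. 237.] [0.465 0.71  0.094]
top spoon_lid 0.77 [294. 155. 352. 191.] [0.571 0.216 0.095]
top spoon_lid 0.62 [258. 293. 321. 335.] [0.186 0.299 0.095]
top spoon_press 0.72 [114. 190. 172. 234.] [0.465 0.71  0.094]
top spoon_press 0.67 [291. 153. 350. 195.] [0.571 0.216 0.095]
top spoon_press 0.64 [260. 293. 320. 334.] [0.186 0.299 0.095]
{'clock': np.float64(0.7), 'joint_pos': array([ 1.012,  0.259,  0.021,  1.334, -0.   ,  1.418]), 'joint_vel': array([ 0.   ,  0.001,  0.002, -0.   ,  0.001,  0.001]), 'joint_torque': array([ 1.0000e-03, -5.5522e+01,  3.4469e+01,  1.0000e-03, -0.0000e+00,
        0.0000e+00]), 'position': array([0.217, 0.505, 0.304]), 'tcp_rot': array([0.633, 3.077, 0.   ]), 'wrist_force': array([ 0.891, -0.481,  1.097]), 'ft_torque': array([-0.018, -0.035, -0.007]), 'opening': np.float64(1.001)}
```

View pics/top0.png

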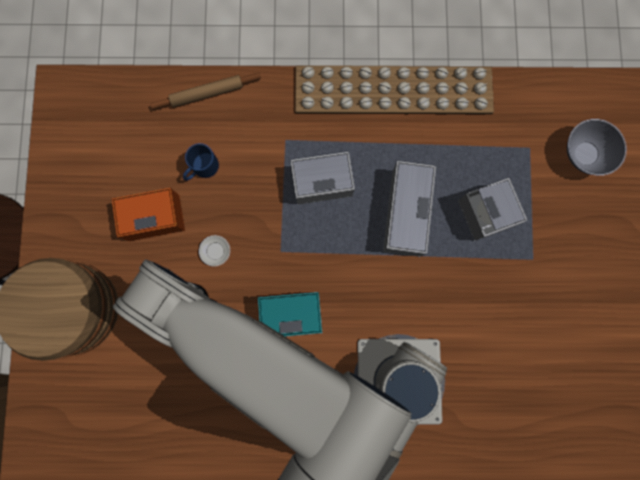

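View pics/scene0.png

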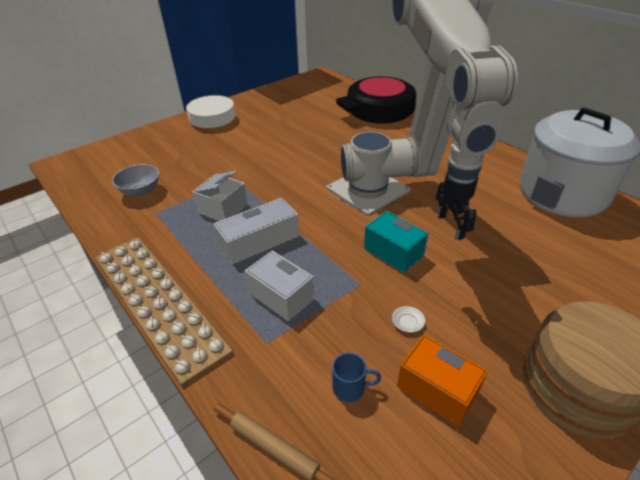

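The white boxes in the top view are the spoon box at (323,176), the chopstick box at (410,208) with its plate at (423,208), and the ajar dish box at (497,208) with its plate at (490,208). The look-alikes are orange (145,213) and turquoise (290,314). I'll measure the two plates by colour and height in both views.

```bash
python3 - <<'E'
from h import *
boxes={'top':{'chop':(388,158,440,256),'dish':(464,174,530,240)},'scene':{'chop':(212,195,302,262),'dish':(190,166,250,222)}}
tiles=[]
for c in boxes:
    s=np.load(f'{c}0.npz');P=cloud(s);g=cv2.cvtColor(s['frame'],cv2.COLOR_RGB2HSV)
    for n,(a,b,d,e) in boxes[c].items():
        V=g[b:e,a:d,2].astype(int);Q=P[b:e,a:d];h=Q[...,2]
        top=(h>.085)
        lid=V[top];print(c,n,'V pct',np.percentile(lid,[2,5,10,20,30,50,80]),'z',np.nanpercentile(h[top],[2,50,98]).round(3))
        m=(top&(V<np.median(lid)-35)).astype(np.uint8)
        k,L,S,_=cv2.connectedComponentsWithStats(m)
        for i in range(1,k):
            if S[i,4]>25:
                q=Q[L==i];r=cv2.minAreaRect(q[:,:2].astype(np.float32)*1000)
                print('  comp',S[i],np.nanmedian(q,0).round(4),'V',np.median(V[L==i]),np.round(r[1]),round(r[2]))
        r=cv2.minAreaRect(Q[top][:,:2].astype(np.float32)*1000);print('  lid rect',np.round(r[0]),np.round(r[1]),round(r[2],1))
        tiles.append(cv2.resize(s['frame'][b:e,a:d,::-1],(380,290),interpolation=cv2.INTER_CUBIC))
cv2.imwrite('pics/crops.png',np.vstack([np.hstack(tiles[:2]),np.hstack(tiles[2:])]))
E
```

```text
top chop V pct [ 86.  89. 106. 118. 132. 139. 144.] z [0.088 0.095 0.102]
  comp [ 28  39  14  22 230] [ 0.4753 -0.064   0.0984] V 88.0 [35. 59.] 84
  lid rect [481. -32.] [112. 251.] 82.9
top dish V pct [ 56.16  73.    76.    90.   119.   131.   133.  ] z [0.088 0.115 0.147]
  comp [  1  14  19  49 133] [ 0.4807 -0.2084  0.0936] V 67.0 [136.  39.] 3
  comp [ 18  23  18  29 219] [ 0.4673 -0.2387  0.142 ] V 77.0 [76. 33.] 20
  lid rect [ 480. -269.] [130. 134.] 20.5
scene chop V pct [ 96.  102.  110.  134.  151.6 164.  168. ] z [0.087 0.094 0.099]
  comp [ 0  0 19 10 59] [ 0.5174 -0.1955  0.0911] V 104.0 [33. 63.] 67
  comp [ 30  13  19  11 117] [ 0.4814 -0.0603  0.0977] V 110.0 [42. 57.] 77
  comp [ 14  20  72  30 176] [0.4901 0.0246 0.0899] V 105.5 [ 15. 248.] 81
  lid rect [520. -21.] [333. 302.] 45.9
scene dish V pct [ 79.  87.  97. 108. 113. 142. 161.] z [0.086 0.097 0.145]
  comp [27  9 15  9 47] [ 0.4721 -0.2296  0.1428] V 98.0 [106.  38.] 43
  comp [30 19 25 20 71] [ 0.4661 -0.2014  0.0911] V 85.0 [128.  12.] 20
  lid rect [ 488. -192.] [322. 171.] 86.9
```

View pics/crops.png

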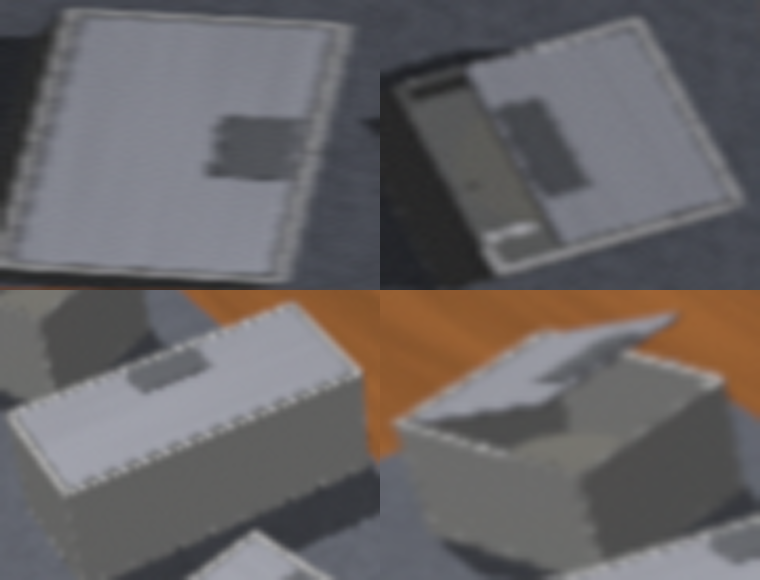

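The crops show the three plates clearly. The chopstick plate is at about (0.477, -0.063, 0.098). The ajar dish plate is at about (0.468, -0.238, 0.142), which fits the box geometry. I'll travel to the dish with the fingers closed and turn so the finger pair lines up with the plate's long side.

Request:
{"op": "send_rows", "data": {"offset": [[-26,-29,0],[-29,-25,0],[-32,-22,0],[-35,-17,0],[-37,-13,0]], "delta_rot": [[0,0,0.125],[0,0,0.125],[0,0,0.125],[0,0,0.125],[0,0,0.125]], "claw": [0,0,0,0,0]}}

```text
clock: 1.12
position: [0.2787, 0.3209, 0.3015]
tcp_rot: [-1.549, -2.732, 0.0]
wrist_force: [0.8, 0.8, 0.1]
opening: 0.302
```

```bash
cat > go.py <<'E'
import sys
from h import *
a=list(map(float,sys.argv[1:5])) # x y z edge-yaw(deg of tool y)
s=bot.get_state();p=np.array(s['position']);r=R.from_rotvec(s['tcp_rot'])
d=r.inv().apply(np.array(a[:3])-p)*1000
c=np.radians(a[3]); y=np.array([np.cos(c),np.sin(c),0]);
G=R.from_matrix(np.stack([np.cross(y,[0,0,-1]),y,[0,0,-1]],1))
print('t',s['clock'],'p',p.round(4),'F',np.round(s['wrist_force'],1),'op',round(s['opening'],2),'d',d.round(1),'rot',(r.inv()*G).as_rotvec().round(3),'j',np.round(s['joint_pos'],2))
E
python3 go.py .468 -.238 .304 20.5
```

```text
t 1.1167 p [0.2787 0.3209 0.3015] F [0.8 0.8 0.1] op 0.3 d [-576.7 -124.7   -2.9] rot [-0.001 -0.001  0.182] j [ 0.66  0.05 -0.25  1.28  0.    1.69]
```

Request:
{"op": "send_rows", "data": {"offset": [[-39,-8,0],[-40,-4,0],[-40,-1,0],[-40,-1,0],[-40,-1,0]], "delta_rot": [[0,0,0.125],[0,0,0.057],[0,0,0],[0,0,0],[0,0,0]], "claw": [0,0,0,0,0]}}

```text
clock: 1.53
position: [0.3419, 0.1227, 0.3024]
tcp_rot: [1.802, 2.571, 0.005]
wrist_force: [0.4, 0.4, 0.2]
opening: 0.0
```

Request:
{"op": "send_rows", "data": {"offset": [[-40,-1,0],[-40,-1,0],[-40,-1,0],[-40,-1,0],[-40,-1,0]], "delta_rot": [[0,0,0],[0,0,0],[0,0,0],[0,0,0],[0,0,0]], "claw": [0,0,0,0,0]}}

```text
clock: 1.95
position: [0.4047, -0.0764, 0.3044]
tcp_rot: [1.8, 2.566, 0.009]
wrist_force: [0.8, 0.5, 1.8]
opening: 0.002
```

```bash
python3 go.py .468 -.238 .304 20.5
```

```text
t 1.95 p [ 0.4047 -0.0764  0.3044] F [0.8 0.5 1.8] op 0.0 d [-173.5    4.5    0.9] rot [ 0.009  0.002 -0.01 ] j [-0.39  0.02 -0.27  1.28  0.    0.83]
```

Request:
{"op": "send_rows", "data": {"offset": [[-40,1,0],[-40,1,0],[-40,1,0],[0,0,0]], "delta_rot": [[0,0,0],[0,0,0],[0,0,-0.01],[0,0,0]], "claw": [0,0,0,0]}}

```text
clock: 2.28
position: [0.4496, -0.1996, 0.3048]
tcp_rot: [1.793, 2.567, 0.008]
wrist_force: [-0.6, 1.0, -1.4]
opening: 0.007
```

```bash
cat > wr.py <<'E'
import sys
from h import *
s0=bot.get_state();T=np.eye(4);T[:3,:3]=R.from_rotvec(s0['tcp_rot']).as_matrix();T[:3,3]=s0['position']
s=bot.snapshot('wrist');P=cloud(s,T@s['mount']);f=s['frame'].copy()
V=f.max(-1).astype(int);sat=V-f.min(-1)
for t in ['chop_press','dish_press']:
    for d in bot.masks_of('wrist',t)[:3]:
        q=P[d['region']];print(t,round(d['confidence'],2),np.round(d['extent']),np.nanmedian(q,0).round(4))
np.savez('wr.npz',P=P,f=f)
cv2.imwrite(f'pics/{sys.argv[1]}.png',f[...,::-1])
E
python3 wr.py w1; python3 go.py .468 -.238 .304 20.5
```

```text
chop_press 0.65 [283.   0. 640. 157.] [ 0.5323 -0.0522  0.0952]
dish_press 0.62 [233. 284. 409. 367.] [ 0.4841 -0.2458  0.1353]
t 2.4333 p [ 0.4475 -0.1941  0.3052] F [ 0.3 -0.  -0.1] op -0.0 d [-48.2   4.    1.4] rot [ 0.01   0.003 -0.004] j [-0.58  0.15 -0.12  1.3   0.01  0.63]
```

View pics/w1.png

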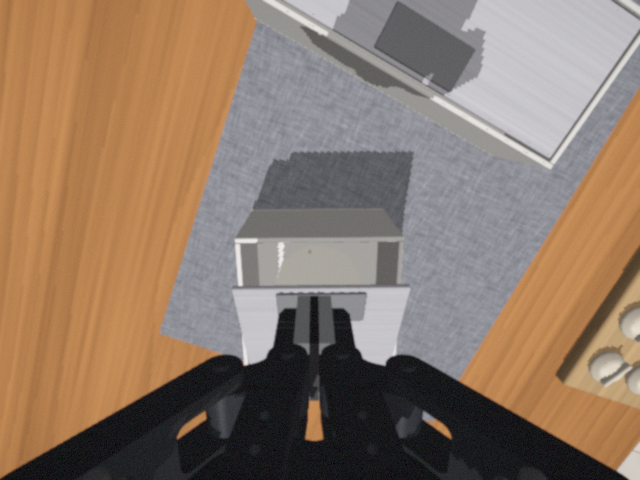

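Wrist view: the dish plate's outer corners are at (277,294) and (366,294), partly behind the fingers. The chopstick plate's centre is near (424,48). I'll turn these into positions.

```bash
python3 - <<'E'
from h import *
P=np.load('wr.npz')['P']
for n,u,v in [('dish oL',280,297),('dish oR',362,297),('dish lidL',238,291),('dish lidR',405,291),('rimfreeL',240,240),('rimfreeR',400,240),('chop c',424,48),('chop a',398,5),('chop b',470,50),('c',446,88),('d',378,48),('rim far',335,42),('rim',550,160)]:
    print(n,np.nanmedian(P[v-1:v+2,u-1:u+2].reshape(-1,3),0).round(4))
E
```

```text
dish oL [ 0.443  -0.2404  0.1453]
dish oR [ 0.4935 -0.2218  0.1451]
dish lidL [ 0.4158 -0.2458  0.1445]
dish lidR [ 0.5195 -0.2092  0.1436]
rimfreeL [ 0.4036 -0.2303  0.0948]
rimfreeR [ 0.5183 -0.1885  0.0944]
chop c [ 0.478  -0.0624  0.0978]
chop a [ 0.4521 -0.046   0.0986]
chop b [ 0.5067 -0.0528  0.0978]
c [ 0.5025 -0.0791  0.0986]
d [ 0.4499 -0.0728  0.0983]
rim far [ 0.4226 -0.0782  0.0941]
rim [ 0.5964 -0.0961  0.0934]
```

Plate points agree with the top view: dish ajar centre (0.472, -0.241), shut centre (0.469, -0.232), chopstick centre (0.478, -0.0625).

```bash
python3 go.py .472 -.241 .23 20.3
```

```text
t 2.4333 p [ 0.4475 -0.1941  0.3052] F [ 0.3 -0.  -0.1] op -0.0 d [-52.2   6.   75.4] rot [ 0.01   0.003 -0.001] j [-0.58  0.15 -0.12  1.3   0.01  0.63]
```

Request:
{"op": "send_rows", "data": {"offset": [[-26,3,25],[-26,3,25],[0,0,25],[0,0,0]], "delta_rot": [[0.01,0,0],[0,0,0],[0,0,0],[0,0,0]], "claw": [0,0,0,0]}}

```text
clock: 2.77
position: [0.472, -0.2372, 0.2317]
tcp_rot: [1.784, 2.576, -0.002]
wrist_force: [-0.1, 0.1, -1.6]
opening: -0.004
```

```bash
python3 go.py .472 -.241 .21 20.3
```

```text
t 2.7667 p [ 0.472  -0.2372  0.2317] F [-0.1  0.1 -1.6] op -0.0 d [-3.4 -1.4 21.8] rot [0.004 0.008 0.005] j [-0.62  0.25 -0.18  1.13 -0.    0.59]
```

Request:
{"op": "send_rows", "data": {"offset": [[-3,-1,12],[0,0,8],[1,0,8],[1,0,8],[1,0,8]], "delta_rot": [[0,0,0],[0,0,0],[0,0,0],[0,0,0],[0,0,0]], "claw": [0,0,0,0,0]}}

```text
clock: 3.18
position: [0.4717, -0.2327, 0.1922]
tcp_rot: [1.773, 2.576, -0.001]
wrist_force: [-0.9, 1.7, 3.3]
opening: -0.003
```

```bash
python3 go.py .469 -.234 .163 20.3
```

```text
t 3.1833 p [ 0.4717 -0.2327  0.1922] F [-0.9  1.7  3.3] op -0.0 d [ 0.1 -3.2 29.1] rot [0.008 0.012 0.011] j [-0.62  0.27 -0.26  1.03 -0.    0.59]
```

Request:
{"op": "send_rows", "data": {"offset": [[-2,-2,8],[-1,-1,8],[-1,0,6],[-1,0,4]], "delta_rot": [[0.005,0.01,0.01],[0,0,0],[0,0,0],[0,0,0]], "claw": [0,0,0,0]}}

```text
clock: 3.52
position: [0.4707, -0.237, 0.1648]
tcp_rot: [1.791, 2.577, 0.004]
wrist_force: [-1.5, 1.8, 2.6]
opening: 0.002
```

```bash
python3 go.py .469 -.234 .163 20.3
```

```text
t 3.5167 p [ 0.4707 -0.237   0.1648] F [-1.5  1.8  2.6] op 0.0 d [ 3.4 -0.5  1.8] rot [0.004 0.001 0.002] j [-0.63  0.3  -0.29  0.98  0.    0.59]
```

Request:
{"op": "send_rows", "data": {"offset": [[0,0,2],[0,0,2]], "delta_rot": [[0,0,0],[0,0,0]], "claw": [0,0]}}

```text
clock: 3.68
position: [0.4709, -0.2372, 0.1628]
tcp_rot: [1.79, 2.575, 0.005]
wrist_force: [-13.3, 10.6, 47.1]
opening: 0.005
```

The force jumped to 47 N, so the lid is on its stop. Now I'll release it.

Request:
{"op": "send_rows", "data": {"offset": [[0,0,-10],[0,0,-25],[0,0,-35],[0,0,-25],[0,0,0]], "delta_rot": [[0,0,0],[0,0,0],[0,0,0],[0,0,0],[0,0,0]], "claw": [0,0,0,0,0]}}

```text
clock: 4.1
position: [0.4698, -0.2384, 0.2604]
tcp_rot: [1.793, 2.575, 0.002]
wrist_force: [0.7, 0.5, -0.9]
opening: -0.002
```

```bash
python3 go.py .478 -.0625 .225 -7.1;python3 - <<'E'
from h import *
for c in ['top','scene']:
    s=bot.snapshot(c);P=cloud(s);cv2.imwrite(f'pics/{c}1.png',s['frame'][...,::-1])
    m=(abs(P[...,0]-.472)<.06)&(abs(P[...,1]+.25)<.05)&(P[...,2]>.08)&(P[...,2]<.16)
    print(c,m.sum(),np.nanpercentile(P[m][:,2],[5,50,95,99]).round(4))
E
```

```text
t 4.1 p [ 0.4698 -0.2384  0.2604] F [ 0.7  0.5 -0.9] op -0.0 d [162.2  68.6  35.3] rot [0.004 0.001 0.478] j [-0.63  0.23 -0.12  1.21  0.    0.59]
top 747 [0.0879 0.0962 0.1025 0.1043]
scene 562 [0.0856 0.0948 0.0991 0.1011]
```

The dish lid now reads about 96 mm in both views, so it's shut. Next is the chopstick plate.

Request:
{"op": "send_rows", "data": {"offset": [[37,16,0],[38,11,0],[39,6,0],[40,2,5],[16,0,10]], "delta_rot": [[0,0,0.12],[0,0,0.12],[0,0,0.12],[0,0,0.12],[0,0,0]], "claw": [0,0,0,0,0]}}

```text
clock: 4.62
position: [0.4771, -0.0702, 0.2358]
tcp_rot: [-2.35, -2.077, 0.004]
wrist_force: [0.7, -0.4, -0.1]
opening: 0.001
```

```bash
python3 go.py .478 -.0625 .185 -7.1
```

```text
t 4.6167 p [ 0.4771 -0.0702  0.2358] F [ 0.7 -0.4 -0.1] op 0.0 d [ 7.6  0.2 50.8] rot [-0.006 -0.002  0.001] j [-0.32  0.18 -0.26  1.14  0.    1.37]
```

Request:
{"op": "send_rows", "data": {"offset": [[6,0,20],[3,0,20],[0,0,10],[0,0,0]], "delta_rot": [[-0.005,0,0],[0,0,0],[0,0,0],[0,0,0]], "claw": [0,0,0,0]}}

```text
clock: 4.95
position: [0.4752, -0.0551, 0.1771]
tcp_rot: [-2.343, -2.08, 0.005]
wrist_force: [0.1, -0.4, 0.6]
opening: -0.001
```

```bash
python3 go.py .478 -.0625 .163 -7.1
```

```text
t 4.95 p [ 0.4752 -0.0551  0.1771] F [ 0.1 -0.4  0.6] op -0.0 d [-7.1  3.8 14.1] rot [-0.009 -0.003  0.005] j [-0.29  0.22 -0.37  0.99  0.    1.4 ]
```

Request:
{"op": "send_rows", "data": {"offset": [[-5,2,0],[-1,1,4],[0,0,4],[0,0,4]], "delta_rot": [[0,0,0],[0,0,0],[0,0,0],[0,0,0]], "claw": [0,0,0,0]}}

```text
clock: 5.28
position: [0.4771, -0.0624, 0.1634]
tcp_rot: [-2.341, -2.078, 0.007]
wrist_force: [-0.8, 1.0, 2.5]
opening: 0.003
```

```bash
python3 go.py .478 -.0625 .163 -7.1
```

```text
t 5.2833 p [ 0.4771 -0.0624  0.1634] F [-0.8  1.   2.5] op 0.0 d [-0.   0.9  0.4] rot [-0.012 -0.004  0.005] j [-0.31  0.24 -0.39  0.96  0.    1.38]
```

Request:
{"op": "send_rows", "data": {"offset": [[0,0,2],[0,0,1]], "delta_rot": [[0,0,0],[0,0,0]], "claw": [0,0]}}

```text
clock: 5.45
position: [0.4771, -0.0625, 0.1628]
tcp_rot: [-2.343, -2.078, 0.003]
wrist_force: [-7.9, 3.4, 18.4]
opening: 0.0
```

At the stop (18 N). I'll release straight up and well clear.

Request:
{"op": "send_rows", "data": {"offset": [[0,0,-12],[0,0,-35],[0,0,-40],[0,0,-40],[0,0,0]], "delta_rot": [[0,0,0],[0,0,0],[0,0,0],[0,0,0],[0,0,0]], "claw": [0,0,0,0,0]}}

```text
clock: 5.87
position: [0.4772, -0.0645, 0.2944]
tcp_rot: [-2.345, -2.074, 0.005]
wrist_force: [0.1, 0.4, 0.2]
opening: 0.003
```

```bash
python3 go.py .478 -.0625 .29 -7.1;python3 - <<'E'
from h import *
for c in ['top','scene']:
    s=bot.snapshot(c);P=cloud(s);cv2.imwrite(f'pics/{c}2.png',s['frame'][...,::-1])
    for n,x,y,a,b in [('dish',.472,-.25,.06,.05),('chop',.48,-.05,.1,.03),('spoon',.574,.22,.06,.05)]:
        m=(abs(P[...,0]-x)<a)&(abs(P[...,1]-y)<b)&(P[...,2]>.08)&(P[...,2]<.16)
        print(c,n,m.sum(),np.nanpercentile(P[m][:,2],[5,50,95]).round(4))
E
```

```text
t 5.8667 p [ 0.4772 -0.0645  0.2944] F [0.1 0.4 0.2] op 0.0 d [2.  0.6 4.4] rot [-0.011 -0.005  0.001] j [-0.31  0.15 -0.14  1.29  0.    1.38]
top dish 160 [0.0911 0.096  0.1013]
top chop 1350 [0.1082 0.1208 0.1325]
top spoon 1364 [0.089  0.0952 0.101 ]
scene dish 555 [0.0879 0.0947 0.0991]
scene chop 903 [0.111  0.124  0.1349]
scene spoon 1055 [0.09   0.0947 0.0988]
```

View pics/scene2.png

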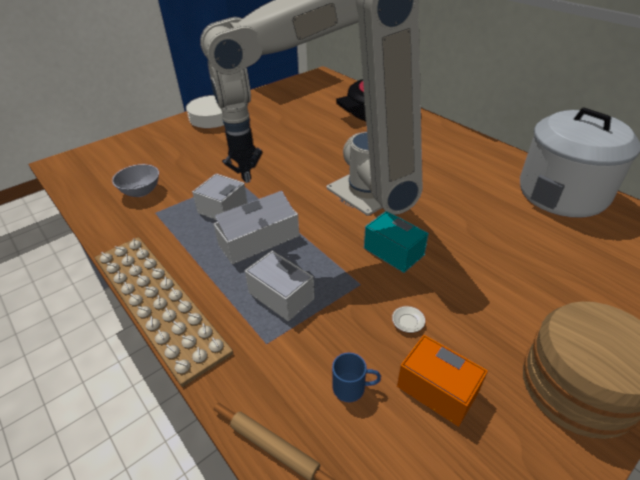

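The view shows the dish lid shut (220,190), the chopstick lid ajar (258,217) and the spoon lid shut (280,275). The gripper is clear of everything, with wrist force near zero.

```bash
python3 -c "
from rig import bot
print(bot.hand_in())"
```

```text
the job is handed in; nothing more can be done
None
```

The job is handed in: the dish lid is latched shut, the chopstick lid is sprung ajar, and the spoon lid was never touched. `hand_in` gave no verdict.

- **What I did:** with the fingers closed, I pushed the dish lid's thumb plate down to its stop and let go. I then did the same on the chopstick box's plate and lifted clear. The push peaked at about 47 N vertically at the wrist on the dish and about 18 N on the chopstick box.
- **Last checks, top and scene cameras:**
  - The dish lid is level at about 95–96 mm.
  - The chopstick lid is raised, at about 133–135 mm towards its free edge.
  - The spoon lid is level at about 95 mm.
- **Gripper and time:** the gripper was clear, with under 1 N at the wrist, at about 6 s of the 38 s allowed.
- **Off plan:** the fingers met the dish plate about 4 mm further in than I aimed, and it still shut. No check failed or disagreed.

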